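Gauge a bamboo yoga block in the beam caliper

TASK

Measure the thickness of the bamboo block: stand it on its long edge between the caliper's two jaws, with its middle about opposite the rounded nose of the sliding jaw, and let go of it. Then slide the jaw closed until the block is gently but firmly clamped flat against the fixed jaw; do not force it, because a racked (tilted) jaw spoils the reading. Let go and leave the jaw closed on the block, and leave the other things on the shelf alone.

Things in the scene. Friction and masses are not known exactly. Their poses are not given: they have to be found in the camera images.
- caliper: Aluminium beam caliper, fixed flat on the shelf. Origin on the shelf under the beam's centre line, level with the fixed jaw's face; +y along the beam in the opening direction, z up; both jaws stick out to -x. Beam 30 mm wide, y -40..260 mm, top at 36 mm; feet 60 mm wide. The block stands on bare shelf between the jaws: x -135, y 37 mm is a good place for its middle.
- anvil: The fixed jaw, part of the caliper, same origin and axes. A steel bar 20 mm thick; its flat measuring face is the plane y = 0, reaching from the beam to x = -170 mm, 8 to 42 mm above the shelf (48 mm near the beam, x -25..25 mm).
- caliper_slide (a joint): Caliper opening in m: from the fixed jaw's face to the tip of the sliding jaw's nose (0 = shut, at most 0.17; starts at 0.12 to 0.145). The slide moves along the beam against a friction of about 2.5 N (plus 4 N per m/s) and stays where it is left, so a block that was clamped stays lightly held after release.
- tab (a point): Point 68 mm above the shelf in the black thumb tab on the sliding carriage. Tab: upright, 16 mm thick along the beam, 34 mm wide across it, 46 to 86 mm above the shelf; grasp it from above across its 16 mm. Axes as the caliper's. It stands 30 mm farther along +y than the nose tip, on the beam's centre line. Carriage: 60 mm along the beam (tab in its middle), 46 mm wide, top at 46 mm.
- caliper_jaw: The sliding jaw: steel arm 16 mm thick, out to x -140 mm, 12 to 38 mm above the shelf. Origin on the beam's centre line at shelf height, level with the nose tip; x axis parallel to the caliper's x while true. Springy play about the vertical at the beam: tilts about 1.5 mrad (0.18 mm at the nose) per newton on the nose; racked beyond 13 mrad, about 8 N.
- nose (a point): Tip of the sliding jaw's rounded nose, an upright half-round of 8 mm radius, 10 to 40 mm above the shelf, that faces the fixed jaw; 120 mm from the beam's centre line (x = -120 mm in the caliper's frame). Only the nose touches the block.
- block: Light bamboo block standing on its long edge, 200 mm long (x), 100 mm high (z), about 0.25 kg. Its thickness (y) differs from block to block, 44 to 60 mm: that is what the caliper is to tell. Origin on its underside, half-way along, 22 mm in from the -y face (22 to 38 mm from the +y face). Pushed, it slides at about 1.5 to 2.5 N: the force rises in steps (slide alone, block sliding, clamped).
- vase: Bystander: black ceramic vase, 104 mm wide, 190 mm tall; origin at the centre of its underside.
- bell: Bystander: stainless steel hand bell with an upright dark wooden handle, 68 mm wide, 90 mm tall; origin at the centre of its underside.
- flask: Bystander: aluminium flask with black twist cap, 66 mm wide, 210 mm tall; origin at the centre of its underside.
- bowl: Bystander: white ceramic bowl, 100 mm wide, 45 mm tall; origin at the centre of its underside.
- jar: Bystander: squat amber glass candle jar, 60 mm wide, 50 mm tall; origin at the centre of its underside.
- fan: Bystander, fixed: white plastic table fan, 150 mm wide, 240 mm tall; origin at the centre of its underside.
Things that resemble listed ones, but are neither listed nor needed, are in the scene too. Of the things that look like the block, the middle-sized one is meant.

How it is judged (in metres and radians):
On the way, in this order (a step that is already met when the one before it is completed fails the run):
1. the block stands on its long edge on the shelf between the open jaws, released (x of block in the frame of caliper between -0.18 and -0.09 m and angle between block's own z axis and vertical below 0.06 rad and height (world z) of block below 0.004 m and contact force between each of the fingers, caliper_jaw and block below 0.1 N and y of block in the frame of caliper between 0.018 and 0.11 m and value of joint caliper_slide above 0.062 m and angle between the x axis of block and the x axis of caliper, either way round below 0.3 rad), for 0.2 s.
2. the sliding jaw clamps the block against the fixed jaw (at least 1 N on each jaw) (x of block in the frame of caliper between -0.18 and -0.09 m and angle between block's own z axis and vertical below 0.06 rad and height (world z) of block below 0.004 m and contact force between the fingers and block below 0.1 N and contact force between each of caliper_jaw, anvil and block above 1 N), for 0.2 s.
At the end, for the whole second after the job is handed in: The block stands upright on the shelf, flat against the fixed jaw (within 2 degrees), its middle 90 to 180 mm out from the beam's centre line, still touched by both jaws (more than 0.05 N on each), the sliding jaw not tilted by more than 13 mrad; everything is at rest and released (x of block in the frame of caliper between -0.18 and -0.09 m and angle between block's own z axis and vertical below 0.06 rad and height (world z) of block below 0.004 m and contact force between the fingers and block below 0.1 N and contact force between each of caliper_jaw, anvil and block above 0.05 N and angle between the x axis of block and the x axis of caliper, either way round below 0.035 rad and angle between the x axis of caliper_jaw and the x axis of caliper, either way round below 0.013 rad and linear speed of block below 0.01 m/s and contact force between the fingers and caliper below 0.1 N).
It fails at once if the sliding jaw is racked: tilted by more than 13 mrad (angle between the x axis of caliper_jaw and the x axis of caliper, either way round above 0.013 rad).
It fails at once if the sliding jaw presses on the block with more than 15 N (contact force between caliper_jaw and block above 15 N).
It fails at once if the block is tipped over (more than 0.35 rad) (angle between block's own z axis and vertical above 0.35 rad).
It fails at once if a bystander is moved by more than 20 mm or tipped (distance of any of vase, bell, flask, bowl, jar from where it was at the start of the episode above 0.02 m or angle between any of vase, bell, flask, bowl, jar's own z axis and vertical above 0.3 rad).
It fails at once if the fan is pushed with more than 10 N (contact force between the arm and fan above 10 N).
It also fails if it takes over 61 s, if anything falls off the work surface, if the arm or the gripper's body presses on something with over 40 N, if the wrist force passes 120 N, or if a joint passes its speed limit or range.

ROBOT

A 6-joint arm with a two-finger parallel gripper is mounted at the origin on the work surface. World frame = base frame: x ahead of the robot, y to its left, z up, the work surface at z = 0. Lengths are in mm, angles in rad, forces in N, time in s.
With the tool pointing down it reaches from about 225 to 875 mm from the base axis. Payload 3.4 kg.
Tool frame: the origin (TCP) lies on the mounting face of the last link; the fingertips stand 173 mm ahead of it and the grasp point (between the pads) lies 155 mm ahead of it (env.hold_point_z is the distance from the TCP to the grasp point, in mm); z points along the fingers, y is the line along which they close (so a half turn about z gives the same grasp; the last joint's range is limited). The gripper opens to 85 mm and grips with 20 to 120 N. Pads are 22 mm wide; open, the fingers measure 114 mm over their backs; the gripper's body (76 mm by 85 mm) begins 54 mm behind the grasp point. The pads swing forward as they close: fully open they stand 13 mm farther back than shut.
Start: joints at [-0.121, 0.276, 1.505, -0, 1.361, -0.121], TCP at [575.017, -0.007, 404.728] pointing down, gripper open.
Joint ranges: [-2.89, 2.89], [-0.75, 2.08], [0.22, 2.7], [-1.18, 4.32], [0.11, 2.71], [-2.7, 2.7]. Speed limits (rad/s): [2.57, 2.57, 3.14, 3.14, 3.14, 3.14].

INTERFACE

Orientations are given as [roll, pitch, yaw] about the fixed x, y, z axes, in that order (R = Rz(yaw) Ry(pitch) Rx(roll)).
In Python, from workcell import env gives the robot as it stands.
- The arm moves only by the tool arm_command, never from a script. Its argument "moves" is a list of rows, each a list of 3 entries, a list of its own where there are three numbers: the closure, from -1 (fully open) to 1 (shut), then the shift along the tool's x, y, z in cm, then the turn about the tool's z in degrees. In form: [[claw, [tx, ty, tz], spin], ...]. A call has exactly 10 rows; each row is the pose to reach, as a shift and turn from the pose commanded when the call began, along the tool's axes at that moment; what a row does not reach only later rows make up. A row lasts 1/10 s, in which the tool goes at most 50 mm and 8.59 degrees, less where a joint would pass 70% of its speed; a pose out of reach is approached as far as the arm can. A call with a gripper value outside its range is refused whole. The fingers move at their own pace and stop on an object; "force" is the grip in N (left out, the last holds). Time passes only in rows, so rows that repeat a pose let the fingers close, or fill a call up. It gives the time, the measured TCP pose, the force, the opening and the grip force at its end, in the units of the state.
- env.read_state(): the state, without advancing time (a new reading comes with each control period).
- env.grab_frame(name): name is "scene" or "side" or "wrist"; returns a dict with "img" (400x640x3 uint8, red, green, blue), "fx", "fy", "cx", "cy" (pixels), "origin" and "rotation" of the camera in the world. Camera axes: x right, y down, z forward; pixel columns grow to the right and rows downward; lengths in mm; the calibration is good to about 2 mm. A picture is of the moment at which its call begins. There is no depth.
- env.sign_off(): hands the job in; it is judged then, once.
The state is a dict: "clock": time; "qpos": joint angles; "qd": joint speeds; "joint_efforts": joint torques, N m; "tcp_pos": TCP position; "orientation": TCP orientation; "force": force on the tool from outside, world axes, zero at the start; "wrist_torque": the same for the moment, N m; "width": finger opening in mm; "grip_force": force on a finger pad.
Only numpy, scipy, OpenCV 4.12 (cv2) and the standard library are available. Lean on these libraries where they do the work, as an engineer would, in place of code of your own. Each camera call takes 0.05 s, during which the arm holds its last target. There are 200 camera calls.

## Working session

There is one attempt and no reset: what is moved stays moved. The work goes in short steps, Python scripts to look and compute and a tool call to move; the robot and the scene stay as the last step left them, time stands still between calls to the robot, and variables do not carry over. Pictures are saved under pics/ and viewed, at most 10 in all, crops included, and the job is handed in when it is done.

Besides the shell and the picture viewer there is one more tool, called after "Emit:" as name(argument=value, ...) on one line, values as JSON. arm_command: Moves the arm, as the interface text tells. Its arguments: {"type":"object","properties":{"moves":{"type":"array"},"force":{"type":"number"}},"required":["moves"]}

```bash
mkdir -p pics; ls; python3 - <<'E'
from workcell import env
import cv2,pickle
s=env.read_state();print({k:s[k] for k in('clock','tcp_pos','orientation','force','width')})
F={}
for n in('scene','side','wrist'):
    f=env.grab_frame(n);F[n]=f;cv2.imwrite(f'pics/{n}0.png',f['img'][:,:,::-1]);print(n,f['fx'],f['cx'],f['cy'],f['origin'],f['rotation'])
pickle.dump(F,open('f0.pkl','wb'))
E
```

```text
pics
{'clock': 0.0, 'tcp_pos': array([5.74782913e+02, 2.12921962e-02, 4.03839883e+02]), 'orientation': array([-3.13979928e+00, -2.14619115e-04,  1.57077851e+00]), 'force': array([-0.85152229, -0.94075045, -0.56693681]), 'width': 85.32479397478107}
scene 476.1810408373507 318.5397483041585 198.28134352831145 [ 879.48518023  553.72044751 1282.95854372] [-2.60457391  0.00601744  2.60812176]
side 497.30378802478776 309.3225454761172 192.17836226952556 [ 107.58275704 -878.38347842 1143.38613919] [-2.44792066 -0.01833233 -0.4467252 ]
wrist 283.4716835283828 316.20938194882405 199.32561562376037 [574.77822803  77.03697878 373.48443581] [2.83808741e+00 1.85124809e-03 9.39303520e-04]
```

View pics/scene0.png

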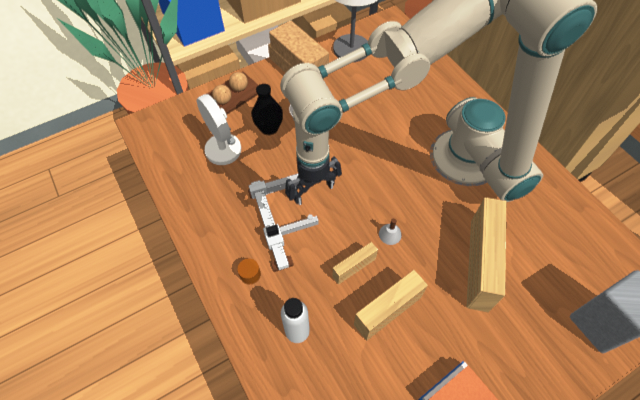

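View pics/side0.png

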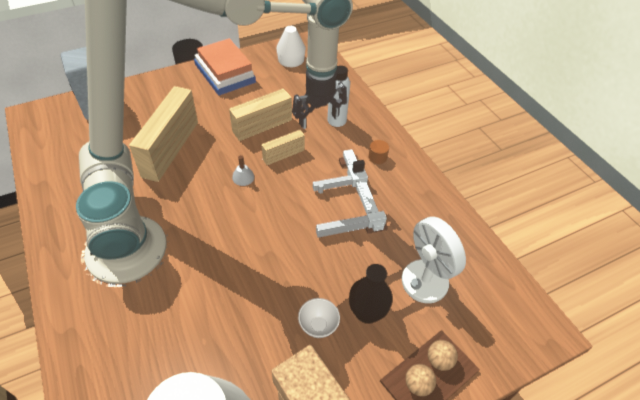

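The scene view shows the middle block at about (391,303), the caliper beam from (258,188) to (284,268), the sliding jaw's nose near (315,220), and the bell at (390,232). In the side view the block is at (262,115), the anvil runs from (320,230) to (380,220), and the tab is at (358,166). I'll crop in for corner measurements.

```bash
cat > h.py <<'E'
import numpy as np,cv2,pickle
from scipy.spatial.transform import Rotation as R
def rot(f): return R.from_euler('xyz',f['rotation']).as_matrix() if np.size(f['rotation'])==3 else np.array(f['rotation'])
def ray(f,p): return rot(f)@np.array([(p[0]-f['cx'])/f['fx'],(p[1]-f['cy'])/f['fy'],1.])
def onz(f,p,z):
    d=ray(f,p);o=np.array(f['origin']);return o+d*(z-o[2])/d[2]
def tri(f,p,g,q):
    a,b=ray(f,p),ray(g,q);a/=np.linalg.norm(a);b/=np.linalg.norm(b)
    s=np.linalg.lstsq(np.c_[a,-b],np.array(g['origin'])-f['origin'],rcond=None)[0]
    A=f['origin']+a*s[0];B=g['origin']+b*s[1];return (A+B)/2,np.linalg.norm(A-B)
def proj(f,P):
    c=rot(f).T@(np.array(P)-f['origin']);return c[0]/c[2]*f['fx']+f['cx'],c[1]/c[2]*f['fy']+f['cy']
E
python3 - <<'E'
from h import *
F=pickle.load(open('f0.pkl','rb'))
s,d=F['scene'],F['side']
c=lambda f,x,y,w,h:cv2.resize(f['img'][y:y+h,x:x+w],(400,300),interpolation=cv2.INTER_CUBIC)
im=np.vstack([np.hstack([c(s,340,250,100,75+15)[:300],c(s,235,165,120,90)]),np.hstack([c(d,220,80,80,60),c(d,300,140,120,90)])])
cv2.imwrite('pics/crop.png',im[:,:,::-1])
for p in[(425,272),(358,322)]:print(onz(s,p,100))
for p in[(231,112),(290,93)]:print(onz(d,p,100))
E
```

```text
[400.96587243 282.90985522 100.        ]
[625.83957012 304.44971314 100.        ]
[417.76490777 293.87869077 100.        ]
[624.45001778 302.53384494 100.        ]
```

View pics/crop.png

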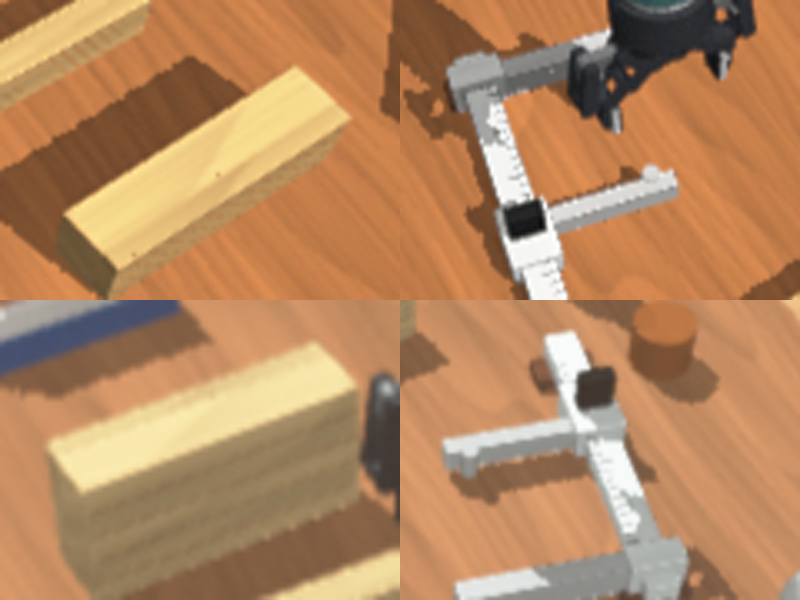

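```bash
python3 - <<'E'
from h import *
F=pickle.load(open('f0.pkl','rb'));s,d=F['scene'],F['side']
S=[(356.2,314),(414.2,270.1),(427.5,285.1),(369,331)];D=[(229.6,109),(283.4,88.6),(291.4,98),(237,118)]
for p in S:print('S',onz(s,p,100).round(1))
for p in D:print('D',onz(d,p,100).round(1))
print('nose',onz(s,(310,216.6),40).round(1),onz(d,(321,191),40).round(1),tri(s,(310,216.6),d,(321,191)))
print('jaw end',onz(s,(316.5,217),38),onz(d,(313,184),38))
# beam edges on top z36
for f,n,P in((s,'S',[(259,194),(285,255)]),(d,'D',[(345,150),(379,205)])):
  for p in P:print(n,onz(f,p,36).round(1))
print('tab',onz(s,(272.5,229),86),onz(d,(358,162),86))
print('anvil D',onz(d,(317,228),42),onz(s,(255,183),48))
E
```

```text
S [618.7 285.  100. ]
S [422.3 264.  100. ]
S [417.4 315.4 100. ]
S [614.7 337.2 100. ]
D [418.6 309.1 100. ]
D [613.9 332.1 100. ]
D [618.2 277.7 100. ]
D [425.1 259.8 100. ]
nose [563.6 -45.8  40. ] [554.9 -69.7  40. ] (array([560.60691084, -55.43313123,  21.79744774]), np.float64(3.7501795194301315))
jaw end [547.146144   -35.66278243  38.        ] [546.28640882 -34.42588389  38.        ]
S [ 657.5 -195.9   36. ]
S [686.   23.6  36. ]
D [699.   51.3  36. ]
D [ 683.4 -182.3   36. ]
tab [686.05578869 -43.20082888  86.        ] [683.6307307  -49.76643181  86.        ]
anvil D [ 485.75712438 -183.98246032   42.        ] [ 652.27673388 -230.47287553   48.        ]
```

Emit:
arm_command(moves=[[-1,[2,-0.5,0],6],[-1,[6,-1.2,0],14],[-1,[10.5,-2,0],22.5],[-1,[15,-2.8,0],31],[-1,[19.5,-3.7,0],39.5],[-1,[24,-4.5,0],48],[-1,[27.5,-5.2,0],56.5],[-1,[29,-5.6,0],65],[-1,[29.7,-5.6,0],73.5],[-1,[29.7,-5.6,0],82]], force=30)

```text
clock: 1.15
tcp_pos: [518.5, 298.5, 404.2]
orientation: [-3.141, 0.001, 0.16]
force: [0.3, 0.4, 0.3]
width: 85.3
grip_force: 0.0
```

```bash
python3 - <<'E'
from h import *
from workcell import env
st=env.read_state();print(st['clock'],st['tcp_pos'],st['orientation'],st['qpos'])
F={n:env.grab_frame(n) for n in('scene','side','wrist')};pickle.dump(F,open('f1.pkl','wb'))
s,d,w=F['scene'],F['side'],F['wrist']
c=lambda f,x,y,w,h,W,H:cv2.resize(f['img'][y:y+h,x:x+w],(W,H),interpolation=cv2.INTER_CUBIC)
im=np.vstack([np.hstack([c(s,235,165,120,90,400,300),c(d,300,140,120,90+10,400,300)[:300]]),np.hstack([w['img'][::1,::1][50:350,:][:, ::1][:, 0:640],np.zeros((300,160,3),np.uint8)])])
cv2.imwrite('pics/c1.png',im[:,:,::-1])
E
```

```text
1.15 [518.54942293 298.48910259 404.17399653] [-3.14139395e+00  6.86752165e-04  1.59574036e-01] [4.05933992e-01 3.11512147e-01 1.45445601e+00 3.67109263e-04
 1.37624207e+00 1.81708527e+00]
```

View pics/c1.png

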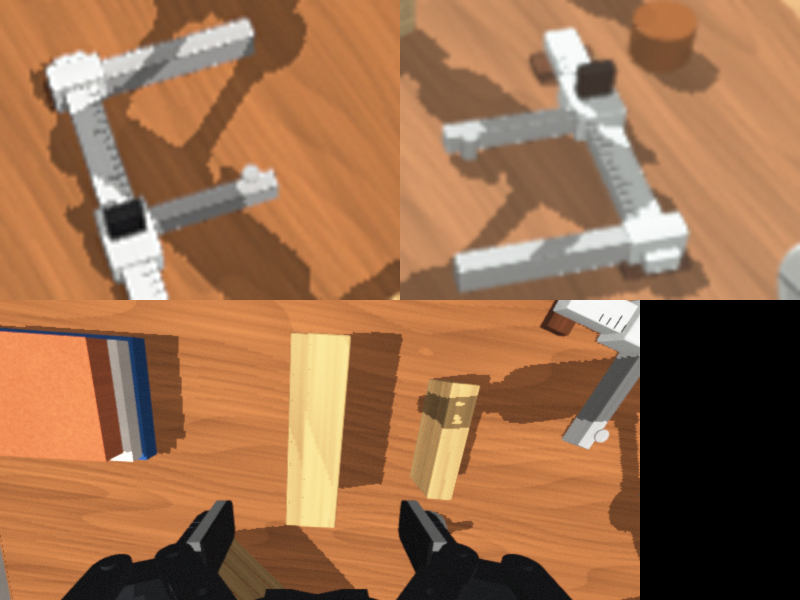

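```bash
python3 - <<'E'
from h import *
F=pickle.load(open('f1.pkl','rb'));s,d,w=F['scene'],F['side'],F['wrist']
for p in[(291,84),(350,85),(287,275),(336,277)]:print('blockW',onz(w,p,100).round(1))
for p in[(429,129),(412,228),(480,133),(430,250)]:print('small',onz(w,p,0).round(1),onz(w,p,60).round(1),onz(w,p,100).round(1))
cs=lambda x,y:(235+x*.3-.35,165+y*.3-.35); cd=lambda x,y:(300+x*.3-.35,140+y/3-.35)
for n,p,z in[('anv end -y',(247,20),42),('anv end +y',(254,37),42),('anv +y mid',(108,84),42),('jaw end a',(270,172),38),('jaw end b',(276,185),38),('nose c',(250,168),40),('tab tl',(103,208),86),('tab tr',(139,200),86),('tab br',(147,214),86),('anvblk tl',(48,66),48),('anvblk tr',(95,53),48)]:print(n,onz(s,cs(*p),z).round(1))
for n,p,z in[('jaw end',(44,128),38),('jaw end2',(44,140),38),('nose',(68,150),40),('anv end top +y',(55,253),42),('anv end top -y',(60,266),42),('anv -y edge by beam',(228,252),42),('anv +y by beam',(228,232),42),('tab tl',(176,66),86),('tab tr',(214,60),86)]:print('D',n,onz(d,cd(*p),z).round(1))
print('W nose',onz(w,(600,186),40),'jawend',onz(w,(563,186),38),onz(w,(588,197),38))
E
```

```text
blockW [612.6 336.5 100. ]
blockW [620.5 284.1 100. ]
blockW [417.5 313.6 100. ]
blockW [423.9 259.8 100. ]
small [595.3 164.    0. ] [595.1 187.5  60. ] [595.  203.2 100. ]
small [458.4 149.1   0. ] [480.2 175.   60. ] [494.8 192.3 100. ]
small [601.3  97.9   0. ] [600.2 132.   60. ] [599.4 154.7 100. ]
small [429.  113.9   0. ] [455.5 145.4  60. ] [473.2 166.5 100. ]
anv end -y [ 485.2 -189.    42. ]
anv end +y [ 489.2 -169.    42. ]
anv +y mid [ 630.6 -193.    42. ]
jaw end a [548.  -39.1  38. ]
jaw end b [550.1 -25.1  38. ]
nose c [561.9 -50.8  40. ]
tab tl [700.1 -58.7  86. ]
tab tr [670.2 -49.9  86. ]
tab br [670.7 -34.6  86. ]
anvblk tl [ 670.4 -235.1   48. ]
anvblk tr [ 626.6 -225.6   48. ]
D jaw end [548.7 -28.4  38. ]
D jaw end2 [542.  -42.3  38. ]
D nose [554.6 -63.9  40. ]
D anv end top +y [ 489.6 -170.9   42. ]
D anv end top -y [ 486.9 -185.7   42. ]
D anv -y edge by beam [ 619.4 -229.7   42. ]
D anv +y by beam [ 630.9 -209.8   42. ]
D tab tl [669.5 -41.8  86. ]
D tab tr [703.9 -48.7  86. ]
W nose [564.3092892  -44.49232762  40.        ] jawend [556.66564223  -1.96801269  38.        ] [548.4959169 -38.4543494  38.       ]
```

The wrist view shows the block between the open fingers; its top centre is about (518.6, 298) at 6.6° yaw, 197 × 52 mm, which fits the given sizes. The small look-alike is over 100 mm away. The caliper's yaw is about -11°. Next I descend and grasp.

Emit:
arm_command(moves=[[-1,[0,0,2],1.4],[-1,[0,0,6],1.4],[-1,[0,0,10],1.4],[-1,[0,0,14],1.4],[-1,[0,0,16.5],1.4],[-1,[0,0,17.7],1.4],[-1,[0,0,18],1.4],[-1,[0,0,18],1.4],[0.3,[0,0,18],1.4],[1,[0,0,18],1.4]], force=35)

```text
clock: 2.3
tcp_pos: [519.6, 297.2, 226.3]
orientation: [-3.141, -0.003, 0.139]
force: [-0.5, -0.7, 0.4]
width: 59.0
grip_force: 0.0
```

Emit:
arm_command(moves=[[1,[0,0,0],0],[1,[0,0,0],0],[1,[0,0,0],0],[1,[0,0,0],0],[1,[0,0,0],0],[1,[0,0,-1],0],[1,[0,0,-3],0],[1,[0,0,-6],0],[1,[0,0,-10],0],[1,[0,0,-12],0]], force=35)

```text
clock: 3.3
tcp_pos: [519.3, 297.1, 348.2]
orientation: [-3.141, -0.004, 0.139]
force: [0.4, -0.0, -2.8]
width: 54.2
grip_force: 36.9
```

```bash
python3 - <<'E'
from h import *
from workcell import env
st=env.read_state();print({k:np.round(st[k],3) for k in('clock','tcp_pos','orientation','force','width','grip_force')})
F=pickle.load(open('f1.pkl','rb'))
for n in F:
    f=F[n]; m=cv2.createLineSegmentDetector().detect(cv2.cvtColor(f['img'],cv2.COLOR_RGB2GRAY))[0][:,0]
    for l in m:
        L=np.hypot(l[2]-l[0],l[3]-l[1])
        if n=='scene' and L>14 and 245<l[0]<320 and 165<l[1]<275 or n=='side' and L>14 and 310<l[0]<390 and 145<l[1]<235:
            a,b=onz(f,l[:2],42),onz(f,l[2:],42)
            t=np.degrees(np.arctan2(b[1]-a[1],b[0]-a[0]))%180; t=t-90 if 45<t<135 else (t-180 if t>90 else t)
            print(n,l.round(1),a[:2].round(1),b[:2].round(1),'yaw',t.round(1))
E
```

```text
{'clock': np.float64(3.3), 'tcp_pos': array([519.329, 297.056, 348.164]), 'orientation': array([-3.141, -0.004,  0.139]), 'force': array([ 0.414, -0.009, -2.839]), 'width': np.float64(54.156), 'grip_force': np.float64(36.935)}
scene [271.3 245.8 278.4 269.3] [707.2 -19.1] [723.4  54.8] yaw -12.4
scene [253.8 192.  264.5 226.8] [ 669.  -206.7] [695.7 -83.4] yaw -12.2
scene [289.2 266.5 283.6 250.4] [693.6  62.9] [683.6  11.8] yaw -11.1
scene [262.4 229.2 268.9 247.8] [704.7 -79.7] [715.8 -16.9] yaw -10.1
scene [289.6 209.5 311.4 174.1] [604.4 -96.8] [ 484.6 -173.6] yaw 32.7
scene [307.3 170.4 290.7 173.7] [ 488.6 -192.1] [ 539.4 -208. ] yaw -17.4
scene [268.7 189.7 281.8 180.5] [ 625.9 -190.8] [ 575.5 -199.9] yaw 10.2
scene [289.2 181.4 309.3 175.3] [ 557.3 -185.2] [ 492.6 -172.8] yaw -10.8
scene [285.4 176.3 265.4 182.4] [ 558.3 -208. ] [ 622.4 -219.9] yaw -10.5
scene [273.9 222.9 264.6 196. ] [666.1 -81. ] [ 647.  -177.3] yaw -11.2
scene [256.1 261.  264.3 279.4] [7.656e+02 6.000e-01] [770.9  61.3] yaw -5.0
scene [264.1 248.2 258.6 234.7] [728.3 -22.8] [722.3 -69.4] yaw -7.4
scene [
[... 788 characters left out ...]
8.9 317.1 224. ] [ 559.  -184.1] [ 491.8 -172.1] yaw -10.1
side [319.  229.9 339.2 226. ] [ 487.9 -191.8] [ 543.8 -203.3] yaw -11.7
side [350.5 223.9 367.1 220.3] [ 575.2 -210.4] [ 622.7 -218.7] yaw -10.0
side [370.3 220.4 384.3 217.8] [ 630.8 -222.7] [ 670.5 -231.1] yaw -12.0
side [379.5 169.3 365.4 155.9] [751.8 -68.6] [740.8  -2.2] yaw 9.4
side [354.4 215.6 342.5 207.8] [ 598.8 -189.7] [ 581.8 -151.5] yaw 24.0
side [319.  222.5 333.2 203.2] [ 498.9 -169.8] [ 565.5 -125.9] yaw 33.4
side [366.5 148.8 343.2 135.5] [759.3  23. ] [721.3 105.9] yaw 24.6
side [341.1 207.3 330.3 219. ] [ 578.9 -148.5] [ 532.6 -172.1] yaw 27.0
side [356.6 187.  363.5 202.3] [ 654.9 -100.9] [ 645.2 -159. ] yaw -9.6
```

Emit:
arm_command(moves=[[1,[-0.2,1.5,0],2],[1,[-0.6,5,0],4],[1,[-1.1,9.5,0],6],[1,[-1.6,14,0],8],[1,[-2.1,18.5,0],10],[1,[-2.6,23,0],12],[1,[-3.1,27.5,0],14],[1,[-3.6,32,0],16],[1,[-4.1,36.5,0],17.5],[1,[-4.5,40,0],18.9]])

```text
clock: 4.3
tcp_pos: [528.2, -108.5, 342.8]
orientation: [3.141, 0.004, -0.195]
force: [0.6, 0.0, -2.1]
width: 53.8
grip_force: 36.8
```

Emit:
arm_command(moves=[[1,[0,0,0],0],[1,[0,0,0],0],[1,[0,0,0],0],[1,[0,0,0],0],[1,[0,0,0],0],[1,[0,0,0],0],[1,[0,0,0],0],[1,[0,0,0],0],[1,[0,0,0],0],[1,[0,0,0],0]])

```text
clock: 5.3
tcp_pos: [529.9, -105.4, 344.7]
orientation: [3.142, -0.0, -0.191]
force: [0.3, 0.1, -1.9]
width: 54.0
grip_force: 36.8
```

Emit:
arm_command(moves=[[1,[0.3,1.5,0],0],[1,[0.7,3.1,0],0],[1,[0.7,3.1,1],0],[1,[0.7,3.1,2.5],0],[1,[0.7,3.1,4],0],[1,[0.7,3.1,5],0],[1,[0.7,3.1,5],0],[1,[0.7,3.1,5],0],[1,[0.7,3.1,5],0],[1,[0.7,3.1,5],0]])

```text
clock: 6.3
tcp_pos: [531.2, -137.2, 295.5]
orientation: [3.141, -0.002, -0.191]
force: [-0.2, 0.1, -1.7]
width: 54.0
grip_force: 36.8
```

```bash
python3 - <<'E'
from h import *
from workcell import env
F={n:env.grab_frame(n) for n in('scene','side','wrist')};pickle.dump(F,open('f2.pkl','wb'))
s,d,w=F['scene'],F['side'],F['wrist']
c=lambda f,x,y,w,h,W,H:cv2.resize(f['img'][y:y+h,x:x+w],(W,H),interpolation=cv2.INTER_CUBIC)
im=np.vstack([np.hstack([c(s,235,135,160,120,400,300),c(d,280,120,160,120,400,300)]),np.hstack([w['img'][50:350],np.zeros((300,160,3),np.uint8)])])
cv2.imwrite('pics/c2.png',im[:,:,::-1])
E
```

```text
(no output)
```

View pics/c2.png

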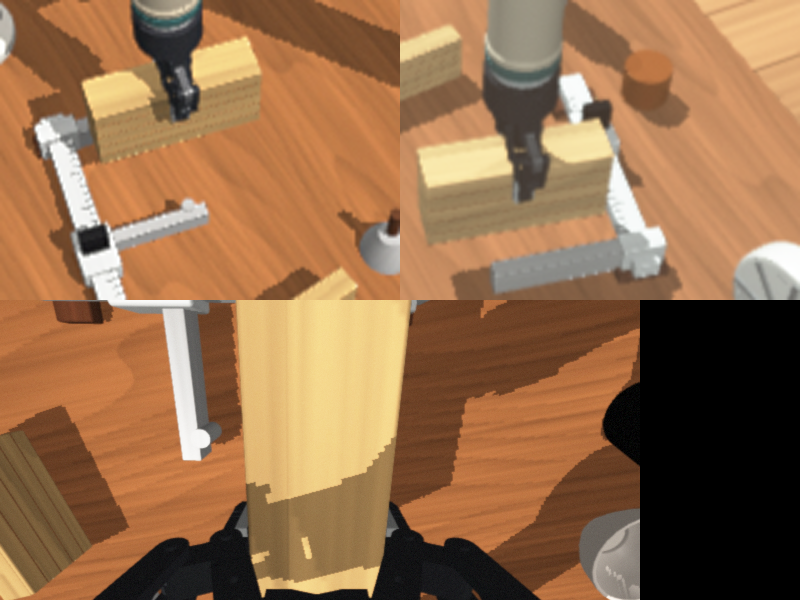

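The three crops show the block held level, parallel to the jaws and between them, about 70 mm above the shelf. The jaw nose is clear on the left in the wrist view, near (205,437) in the picture. Lowering.

Emit:
arm_command(moves=[[1,[0,0,1],0],[1,[0,0,2.5],0],[1,[0,0,4],0],[1,[0,0,5.3],0],[1,[0,0,6],0],[1,[0,0,6.4],0],[1,[0,0,6.6],0],[1,[0,0,6.7],0],[1,[0,0,6.8],0],[1,[0,0,6.8],0]])

```text
clock: 7.45
tcp_pos: [531.0, -137.2, 227.0]
orientation: [3.142, -0.001, -0.191]
force: [0.6, -0.0, -2.4]
width: 53.9
grip_force: 36.8
```

Emit:
arm_command(moves=[[1,[0,0,0.05],0],[1,[0,0,0.1],0],[1,[0,0,0.15],0],[1,[0,0,0.2],0],[1,[0,0,0.2],0],[1,[0,0,0.2],0],[1,[0,0,0.2],0],[1,[0,0,0.2],0],[1,[0,0,0.2],0],[1,[0,0,0.2],0]])

```text
clock: 8.45
tcp_pos: [531.0, -137.1, 226.4]
orientation: [3.141, -0.001, -0.191]
force: [-2.8, 1.6, 7.8]
width: 53.8
grip_force: 36.0
```

Emit:
arm_command(moves=[[1,[0,0,-0.1],0],[1,[0,0,-0.1],0],[0.2,[0,0,-0.1],0],[-0.4,[0,0,-0.1],0],[-1,[0,0,-0.1],0],[-1,[0,0,-0.1],0],[-1,[0,0,-0.1],0],[-1,[0,0,-1],0],[-1,[0,0,-4],0],[-1,[0,0,-8],0]])

```text
clock: 9.45
tcp_pos: [530.2, -136.9, 304.3]
orientation: [-3.141, 0.004, -0.191]
force: [0.8, 0.2, 0.4]
width: 85.3
grip_force: 0.0
```

Emit:
arm_command(moves=[[-1,[0,0,-4],0],[-1,[0,0,-7],0],[-1,[0,0,-9],0],[-1,[0,0,-10],0],[-1,[0,0,-10],0],[-1,[0,0,-10],0],[-1,[0,0,-10],0],[-1,[0,0,-10],0],[-1,[0,0,-10],0],[-1,[0,0,-10],0]])

```text
clock: 10.45
tcp_pos: [530.9, -137.2, 404.2]
orientation: [-3.141, 0.001, -0.191]
force: [-0.5, 0.0, 0.1]
width: 85.4
grip_force: 0.0
```

```bash
python3 - <<'E'
from h import *
from workcell import env
F={n:env.grab_frame(n) for n in('scene','side','wrist')};pickle.dump(F,open('f3.pkl','wb'))
s,d,w=F['scene'],F['side'],F['wrist']
c=lambda f,x,y,w,h,W,H:cv2.resize(f['img'][y:y+h,x:x+w],(W,H),interpolation=cv2.INTER_CUBIC)
im=np.vstack([np.hstack([c(s,235,145,120,90,400,300),c(d,290,140,120,90,400,300)]),np.hstack([w['img'][0:300],np.zeros((300,160,3),np.uint8)])])
cv2.imwrite('pics/c3.png',im[:,:,::-1])
E
```

```text
(no output)
```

View pics/c3.png

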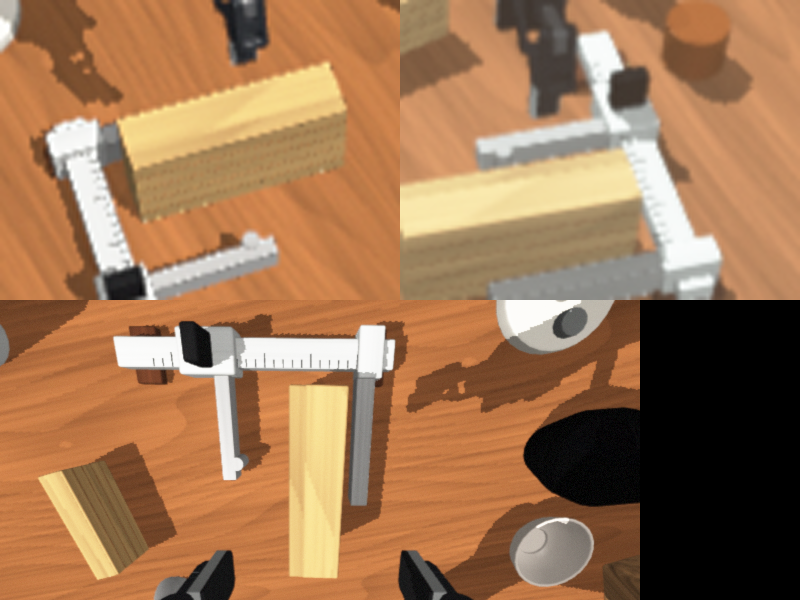

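The block stands released between the jaws, parallel to the anvil, in all three views. Now to locate the tab precisely.

```bash
python3 - <<'E'
from h import *
F=pickle.load(open('f3.pkl','rb'));o=np.array([655.5,-203.6]);a=-.19;M=np.array([[np.cos(a),np.sin(a)],[-np.sin(a),np.cos(a)]])
C=lambda P:(M@(P[:2]-o)).round(1)
for n,(x0,y0,x1,y1) in dict(wrist=(170,10,225,75),scene=(262,215,292,240),side=(345,150,372,180)).items():
    f=F[n];m=(f['img'][y0:y1,x0:x1].max(2)<60).astype(np.uint8)
    k=max(cv2.findContours(m,0,1)[0],key=cv2.contourArea)
    h=cv2.approxPolyDP(cv2.convexHull(k),1.2,True)[:,0]+[x0,y0]
    print(n,cv2.contourArea(k));[print(p,C(onz(f,p,86)),C(onz(f,p,46))) for p in h]
w=F['wrist']
for p in[(290,86),(348,86),(290,276),(338,277)]:print('block',C(onz(w,p,100)))
print('nose',C(onz(w,(243,164),40)),'anvil',C(onz(w,(352,200),42)),C(onz(w,(357,90),42)))
E
```

```text
wrist 1063.5
[181  22] [ 16.4 162.6] [ 26.8 179.3]
[194  22] [ 16.4 151. ] [ 26.8 166.2]
[208  33] [  7.8 139.6] [ 17.  153.1]
[211  54] [ -9.3 138.8] [ -2.4 152.2]
[210  66] [-19.3 140.8] [-13.9 154.5]
[200  66] [-19.3 150.1] [-13.9 165.1]
[185  60] [-14.3 163.3] [ -8.1 180.1]
[180  28] [ 11.7 164.2] [ 21.5 181.1]
scene 76.5
[275 225] [-10.6 153.5] [-13.6 132.4]
[277 228] [-13.2 164.6] [-16.2 143.8]
[277 233] [ -8.5 179.6] [-11.4 159.4]
[268 235] [ 17. 177.] [ 15.  156.7]
[266 228] [ 16.1 154. ] [ 14.  132.9]Traceback (most recent call last):
  File "<stdin>", line 6, in <module>
ValueError: max() iterable argument is empty
```

Emit:
arm_command(moves=[[-1,[2,-2,0],0],[-1,[6,-5.2,0],0],[-1,[9.5,-8.2,0],0],[-1,[12.5,-10.8,0],0],[-1,[13.5,-11.6,0],0],[-1,[13.5,-11.6,0],0],[-1,[13.5,-11.6,0],0],[-1,[13.5,-11.6,3],0],[-1,[13.5,-11.6,6.5],0],[-1,[13.5,-11.6,9],0]], force=20)

```text
clock: 11.6
tcp_pos: [683.3, -50.1, 313.6]
orientation: [3.141, 0.002, -0.192]
force: [0.8, 0.2, 0.2]
width: 85.7
grip_force: 0.0
```

```bash
python3 - <<'E'
from h import *
from workcell import env
F={n:env.grab_frame(n) for n in('side','wrist')};pickle.dump(F,open('f4.pkl','wb'))
d,w=F['side'],F['wrist']
im=np.vstack([np.hstack([cv2.resize(d['img'][90:210,290:450],(640,480))])])
im=np.vstack([w['img'][0:400:1],])
cv2.imwrite('pics/c4.png',im[:,:,::-1]);print(env.read_state()['tcp_pos'])
E
```

```text
[682.58774747 -49.87996031 311.17154756]
```

View pics/c4.png

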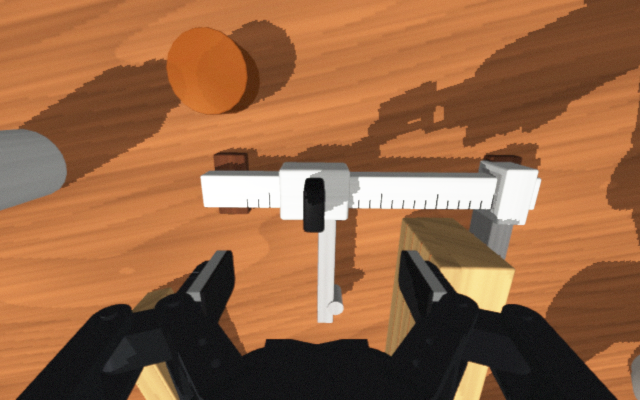

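The wrist view shows the tab top at about (314,205) and the fingers straddling it symmetrically. The block's near end is clear of the right finger.

```bash
python3 - <<'E'
from h import *
F=pickle.load(open('f4.pkl','rb'));w=F['wrist'];o=np.array([655.5,-203.6]);a=-.19;M=np.array([[np.cos(a),np.sin(a)],[-np.sin(a),np.cos(a)]])
C=lambda P:(M@(P[:2]-o)).round(1)
k=(w['img'][170:240,295:335].max(2)<70).astype(np.uint8);ys,xs=np.nonzero(k);print(xs.min()+295,xs.max()+295,ys.min()+170,ys.max()+170)
for p in [(303,231),(325,231),(303,190),(325,180),(314,205)]:print(p,C(onz(w,p,86)),C(onz(w,p,46)))
print('tcp',C(np.array([683.3,-50.1,0])))
print('carriage ends',C(onz(w,(281,190),46)),C(onz(w,(348,190),46)),'nose',C(onz(w,(342,305),40)),'anvil',C(onz(w,(474,225),42)))
E
```

```text
304 324 178 231
(303, 231) [-13.7 166. ] [-31.8 168.1]
(325, 231) [-13.7 149.8] [-31.9 148.4]
(303, 190) [ 17.8 165.5] [  6.2 167.5]
(325, 180) [ 25.  150.1] [ 15.  148.8]
(314, 205) [  6.6 157.8] [ -7.3 158.2]
tcp [ -1.7 156. ]
carriage ends [  6.3 186.2] [  6.2 129.2] nose [-115.7  130.5] anvil [-28.  14.]
```

Emit:
arm_command(moves=[[-1,[0.1,0,2],0],[-1,[0.1,0,5],0],[-1,[0.1,0,7.5],0],[-1,[0.1,0,8.5],0],[-1,[0.1,0,8.8],0],[-1,[0.1,0,8.8],0],[-1,[0.1,0,8.8],0],[-0.4,[0.1,0,8.8],0],[0,[0.1,0,8.8],0],[0.3,[0.1,0,8.8],0]], force=20)

```text
clock: 12.7
tcp_pos: [686.6, -49.0, 227.3]
orientation: [3.142, -0.001, -0.191]
force: [0.3, 0.3, -0.9]
width: 43.4
grip_force: 0.0
```

Emit:
arm_command(moves=[[0.5,[0,0,0],0],[0.7,[0,0,0],0],[1,[0,0,0],0],[1,[0,0,0],0],[1,[0,0,0],0],[1,[0,0,0],0],[1,[0,0,0],0],[1,[0,0,0],0],[1,[0,0,0],0],[1,[0,0,0],0]], force=20)

```text
clock: 13.7
tcp_pos: [686.4, -49.0, 226.8]
orientation: [-3.141, -0.0, -0.191]
force: [-1.1, 1.3, 1.6]
width: 15.5
grip_force: 24.8
```

```bash
python3 - <<'E'
from workcell import env
for i in range(2):
    s=env.read_state();print(s['tcp_pos'],s['orientation'],s['force'],s['width'],s['grip_force'],s['wrist_torque'])
E
```

```text
[686.42583707 -49.00741847 226.84681398] [-3.14144507e+00 -1.34886729e-04 -1.90912836e-01] [-1.07492383  1.26913058  1.62535353] 15.507801665515835 24.82782393693924 [ 0.14440329  0.10145939 -0.35652164]
[686.42583707 -49.00741847 226.84681398] [-3.14144507e+00 -1.34886729e-04 -1.90912836e-01] [-1.07492383  1.26913058  1.62535353] 15.507801665515835 24.82782393693924 [ 0.14440329  0.10145939 -0.35652164]
```

Emit:
arm_command(moves=[[1,[0,0.2,0],0],[1,[0,0.7,0],0],[1,[0,1.3,0],0],[1,[0,1.9,0],0],[1,[0,2.5,0],0],[1,[0,3.1,0],0],[1,[0,3.7,0],0],[1,[0,4.2,0],0],[1,[0,4.6,0],0],[1,[0,4.8,0],0]])

```text
clock: 14.7
tcp_pos: [676.9, -96.8, 226.8]
orientation: [3.141, 0.001, -0.191]
force: [-2.6, 2.8, 5.2]
width: 15.4
grip_force: 25.1
```

Emit:
arm_command(moves=[[1,[0,0.05,0],0],[1,[0,0.1,0],0],[1,[0,0.15,0],0],[1,[0,0.2,0],0],[1,[0,0.25,0],0],[1,[0,0.3,0],0],[1,[0,0.35,0],0],[1,[0,0.4,0],0],[1,[0,0.45,0],0],[1,[0,0.5,0],0]])

```text
clock: 15.7
tcp_pos: [676.0, -101.3, 226.8]
orientation: [3.141, 0.001, -0.191]
force: [-3.0, 2.5, 5.5]
width: 15.9
grip_force: 25.3
```

```bash
cat > m.py <<'E'
from h import *
from workcell import env
o=np.array([655.5,-203.6]);a=-.19;M=np.array([[np.cos(a),np.sin(a)],[-np.sin(a),np.cos(a)]])
C=lambda P:(M@(P[:2]-o)).round(2)
s=env.read_state();print('tcp_c',C(s['tcp_pos']),'opening~',C(s['tcp_pos'])[1]-30,'F_c',(M@s['force'][:2]).round(2),s['force'][2].round(2),s['wrist_torque'].round(2))
f=env.grab_frame('wrist');cv2.imwrite('pics/w_last.png',f['img'][:,:,::-1])
g=env.grab_frame('side')
cv2.imwrite('pics/last.png',np.hstack([cv2.resize(f['img'][100:400,180:640],(460,300)),cv2.resize(g['img'][130:250,290:410],(300,300))])[:,:,::-1])
E
python3 m.py
```

```text
tcp_c [  0.79 104.34] opening~ 74.34 F_c [-3.38  1.91] 5.46 [ 0.53  0.37 -0.27]
```

View pics/last.png

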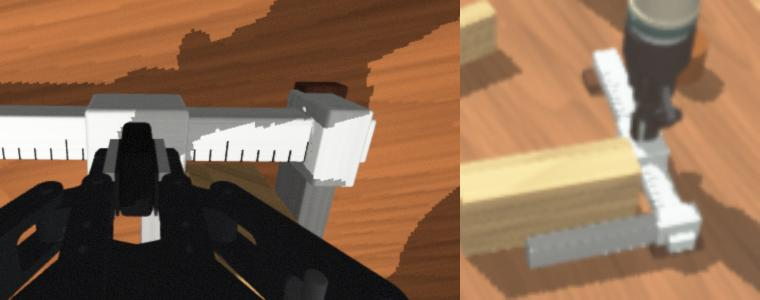

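The tab is held, the carriage is sliding at about 2 N, and the block is still upright and parallel. The opening is about 74 mm, so I continue slowly.

Emit:
arm_command(moves=[[1,[0,0.1,0],0],[1,[0,0.2,0],0],[1,[0,0.3,0],0],[1,[0,0.4,0],0],[1,[0,0.5,0],0],[1,[0,0.6,0],0],[1,[0,0.7,0],0],[1,[0,0.8,0],0],[1,[0,0.9,0],0],[1,[0,1.0,0],0]])

```text
clock: 16.8
tcp_pos: [674.1, -110.7, 226.8]
orientation: [-3.141, 0.001, -0.191]
force: [-2.7, 3.9, 5.4]
width: 15.6
grip_force: 25.4
```

Emit:
arm_command(moves=[[1,[0,0.05,0],0],[1,[0,0.1,0],0],[1,[0,0.15,0],0],[1,[0,0.2,0],0],[1,[0,0.25,0],0],[1,[0,0.3,0],0],[1,[0,0.35,0],0],[1,[0,0.4,0],0],[1,[0,0.45,0],0],[1,[0,0.5,0],0]])

```text
clock: 17.8
tcp_pos: [673.1, -115.7, 226.8]
orientation: [-3.141, 0.001, -0.191]
force: [-2.9, 4.6, 5.4]
width: 15.7
grip_force: 25.4
```

```bash
python3 m.py
```

```text
tcp_c [ 0.65 89.69] opening~ 59.69 F_c [-3.74  3.96] 5.39 [ 0.65  0.38 -0.34]
```

Emit:
arm_command(moves=[[1,[0,0.02,0],0],[1,[0,0.04,0],0],[1,[0,0.06,0],0],[1,[0,0.08,0],0],[1,[0,0.1,0],0],[1,[0,0.1,0],0],[1,[0,0.1,0],0],[1,[0,0.1,0],0],[1,[0,0.1,0],0],[1,[0,0.1,0],0]])

```text
clock: 18.9
tcp_pos: [672.9, -116.7, 226.8]
orientation: [-3.141, 0.001, -0.191]
force: [-2.4, 3.6, 5.0]
width: 15.8
grip_force: 25.4
```

Emit:
arm_command(moves=[[1,[0,0.01,0],0],[1,[0,0.02,0],0],[1,[0,0.03,0],0],[1,[0,0.04,0],0],[1,[0,0.05,0],0],[1,[0,0.06,0],0],[1,[0,0.07,0],0],[1,[0,0.08,0],0],[1,[0,0.09,0],0],[1,[0,0.1,0],0]])

```text
clock: 19.9
tcp_pos: [672.7, -117.6, 226.8]
orientation: [-3.141, 0.001, -0.191]
force: [-3.0, 4.1, 4.9]
width: 15.3
grip_force: 25.4
```

```bash
python3 m.py
```

```text
tcp_c [ 0.62 87.72] opening~ 57.72 F_c [-3.67  3.46] 4.9 [ 0.6   0.37 -0.37]
```

Emit:
arm_command(moves=[[1,[0,0.01,0],0],[1,[0,0.02,0],0],[1,[0,0.03,0],0],[1,[0,0.04,0],0],[1,[0,0.05,0],0],[1,[0,0.06,0],0],[1,[0,0.07,0],0],[1,[0,0.08,0],0],[1,[0,0.09,0],0],[1,[0,0.1,0],0]])

```text
clock: 21.0
tcp_pos: [672.5, -118.6, 226.8]
orientation: [-3.141, 0.001, -0.191]
force: [-2.2, 5.0, 5.8]
width: 15.6
grip_force: 25.4
```

Emit:
arm_command(moves=[[1,[0,0.01,0],0],[1,[0,0.02,0],0],[1,[0,0.03,0],0],[1,[0,0.04,0],0],[1,[0,0.05,0],0],[1,[0,0.06,0],0],[1,[0,0.07,0],0],[1,[0,0.08,0],0],[1,[0,0.08,0],0],[1,[0,0.08,0],0]])

```text
clock: 22.0
tcp_pos: [672.4, -119.4, 226.8]
orientation: [-3.141, 0.001, -0.191]
force: [-2.4, 4.1, 5.9]
width: 15.8
grip_force: 25.4
```

```bash
python3 m.py
```

```text
tcp_c [ 0.65 85.9 ] opening~ 55.900000000000006 F_c [-3.12  3.61] 5.89 [ 0.59  0.39 -0.31]
```

Emit:
arm_command(moves=[[1,[0,0.01,0],0],[1,[0,0.02,0],0],[1,[0,0.03,0],0],[1,[0,0.04,0],0],[1,[0,0.05,0],0],[1,[0,0.06,0],0],[1,[0,0.07,0],0],[1,[0,0.08,0],0],[1,[0,0.08,0],0],[1,[0,0.08,0],0]])

```text
clock: 23.1
tcp_pos: [672.2, -120.0, 226.8]
orientation: [-3.141, 0.001, -0.191]
force: [-2.9, 5.4, 5.7]
width: 15.7
grip_force: 25.4
```

Emit:
arm_command(moves=[[1,[0,0.01,0],0],[1,[0,0.02,0],0],[1,[0,0.03,0],0],[1,[0,0.04,0],0],[1,[0,0.04,0],0],[1,[0,0.04,0],0],[1,[0,0.04,0],0],[1,[0,0.04,0],0],[1,[0,0.04,0],0],[1,[0,0.04,0],0]])

```text
clock: 24.1
tcp_pos: [672.2, -120.2, 226.8]
orientation: [-3.14, 0.001, -0.191]
force: [-1.9, 5.2, 5.3]
width: 15.9
grip_force: 25.5
```

```bash
python3 m.py
```

```text
tcp_c [ 0.61 85.05] opening~ 55.05 F_c [-2.82  4.72] 5.31 [ 0.75  0.33 -0.37]
```

View pics/last.png

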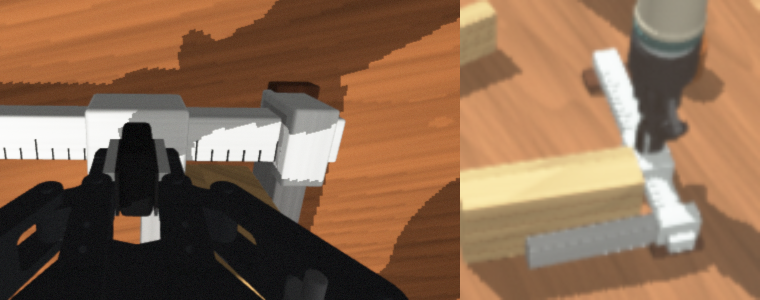

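The views show the block against, or almost against, the anvil. The TCP now lags the command, so contact is building. I continue in small steps.

Emit:
arm_command(moves=[[1,[0,0.01,0],0],[1,[0,0.02,0],0],[1,[0,0.03,0],0],[1,[0,0.04,0],0],[1,[0,0.05,0],0],[1,[0,0.05,0],0],[1,[0,0.05,0],0],[1,[0,0.05,0],0],[1,[0,0.05,0],0],[1,[0,0.05,0],0]])

```text
clock: 25.2
tcp_pos: [672.1, -120.7, 226.9]
orientation: [-3.14, 0.001, -0.191]
force: [-3.3, 5.0, 5.9]
width: 15.8
grip_force: 25.5
```

```bash
sed -i '/^f=/,$d' m.py; python3 m.py
```

```text
tcp_c [ 0.62 84.55] opening~ 54.55 F_c [-4.17  4.25] 5.86 [ 0.74  0.33 -0.33]
```

Emit:
arm_command(moves=[[1,[0,0.01,0],0],[1,[0,0.02,0],0],[1,[0,0.03,0],0],[1,[0,0.04,0],0],[1,[0,0.05,0],0],[1,[0,0.05,0],0],[1,[0,0.05,0],0],[1,[0,0.05,0],0],[1,[0,0.05,0],0],[1,[0,0.05,0],0]])

```text
clock: 26.2
tcp_pos: [672.0, -121.2, 226.8]
orientation: [-3.14, 0.001, -0.191]
force: [-2.6, 5.2, 7.0]
width: 15.5
grip_force: 25.5
```

```bash
python3 m.py
```

```text
tcp_c [ 0.61 84.05] opening~ 54.05 F_c [-3.54  4.58] 7.03 [ 0.73  0.26 -0.35]
```

Emit:
arm_command(moves=[[1,[0,0.01,0],0],[1,[0,0.02,0],0],[1,[0,0.03,0],0],[1,[0,0.04,0],0],[1,[0,0.05,0],0],[1,[0,0.05,0],0],[1,[0,0.05,0],0],[1,[0,0.05,0],0],[1,[0,0.05,0],0],[1,[0,0.05,0],0]])

```text
clock: 27.2
tcp_pos: [671.9, -121.7, 226.8]
orientation: [-3.14, 0.001, -0.191]
force: [-2.4, 5.4, 5.5]
width: 15.8
grip_force: 25.5
```

```bash
python3 m.py
```

```text
tcp_c [ 0.63 83.54] opening~ 53.540000000000006 F_c [-3.41  4.88] 5.46 [ 0.69  0.32 -0.32]
```

Emit:
arm_command(moves=[[1,[0,0.01,0],0],[1,[0,0.02,0],0],[1,[0,0.03,0],0],[1,[0,0.04,0],0],[1,[0,0.05,0],0],[1,[0,0.05,0],0],[1,[0,0.05,0],0],[1,[0,0.05,0],0],[1,[0,0.05,0],0],[1,[0,0.05,0],0]])

```text
clock: 28.2
tcp_pos: [671.8, -122.1, 226.8]
orientation: [-3.14, 0.001, -0.191]
force: [-3.1, 4.9, 5.8]
width: 15.7
grip_force: 25.5
```

```bash
python3 m.py
```

```text
tcp_c [ 0.62 83.07] opening~ 53.06999999999999 F_c [-3.92  4.21] 5.76 [ 0.72  0.27 -0.35]
```

Emit:
arm_command(moves=[[1,[0,0.01,0],0],[1,[0,0.02,0],0],[1,[0,0.03,0],0],[1,[0,0.04,0],0],[1,[0,0.05,0],0],[1,[0,0.06,0],0],[1,[0,0.07,0],0],[1,[0,0.08,0],0],[1,[0,0.08,0],0],[1,[0,0.08,0],0]])

```text
clock: 29.2
tcp_pos: [671.6, -123.0, 226.8]
orientation: [-3.14, 0.001, -0.191]
force: [-1.9, 5.6, 5.5]
width: 15.5
grip_force: 25.5
```

```bash
python3 m.py; python3 - <<'E'
from h import *
from workcell import env
o=np.array([655.5,-203.6]);a=-.19;M=np.array([[np.cos(a),np.sin(a)],[-np.sin(a),np.cos(a)]])
C=lambda P:(M@(P[:2]-o)).round(1)
for n in('scene','side'):
    f=env.grab_frame(n)
    for l in cv2.createLineSegmentDetector().detect(cv2.cvtColor(f['img'],cv2.COLOR_RGB2GRAY))[0][:,0]:
        A,B=C(onz(f,l[:2],100)),C(onz(f,l[2:],100))
        if abs(A[0]-B[0])>40 and -260<A[0]<0 and -260<B[0]<0 and -60<A[1]<120 and abs(A[1]-B[1])<12:print(n,A,B,'z42',C(onz(f,l[:2],42)),C(onz(f,l[2:],42)),'z0',C(onz(f,l[:2],0)))
E
```

```text
tcp_c [ 0.61 82.23] opening~ 52.230000000000004 F_c [-2.94  5.12] 5.47 [ 0.72  0.34 -0.32]
scene [-233.1    1. ] [-1.786e+02 -1.000e-01] z42 [-248.3  -37.4] [-191.2  -38.7] z0 [-259.3  -65.3]
scene [-101.7   99.8] [-21.9  98.6] z42 [-110.5   66.2] [-26.7  64.9] z0 [-116.8   41.8]
scene [-181.2    1. ] [-54.   -1.6] z42 [-193.8  -37.5] [-60.4 -40.3] z0 [-203.   -65.4]
scene [-21.6 113.5] [-81.6 114.9] z42 [-26.4  80.5] [-89.3  82. ] z0 [-29.9  56.6]
scene [-43.4  53.3] [-238.    57.4] z42 [-49.3  17.3] [-253.5   21.7] z0 [-53.6  -8.7]
scene [-81.7 115.9] [-122.8  115.8] z42 [-89.5  83.1] [-132.6   83. ] z0 [-95.1  59.3]
scene [-54.1  35.8] [-225.1   39.5] z42 [-60.5  -1. ] [-239.9    2.9] z0 [-65.2 -27.6]
side [-235.2    0.5] [-40.4  -2.7] z42 [-225.5   43.1] [-19.8  39.7] z0 [-218.4   74. ]
side [-96.6  47.5] [-237.2   56. ] z42 [-79.1  92.8] [-227.6  101.7] z0 [-66.5 125.5]
side [-51.2  52.3] [-94.6  53.4] z42 [-31.2  97.8] [-77.   98.9] z0 [-16.7 130.7]
side [-52.9  36.7] [-95.3  38.3] z42 [-33.1  81.3] [-77.8  83. ] z0 [-18.7 113.6]
```

Emit:
arm_command(moves=[[1,[0,0.01,0],0],[1,[0,0.02,0],0],[1,[0,0.03,0],0],[1,[0,0.04,0],0],[1,[0,0.05,0],0],[1,[0,0.06,0],0],[1,[0,0.07,0],0],[1,[0,0.07,0],0],[1,[0,0.07,0],0],[1,[0,0.07,0],0]])

```text
clock: 30.3
tcp_pos: [671.5, -123.6, 226.9]
orientation: [-3.14, 0.001, -0.191]
force: [-2.2, 4.9, 4.8]
width: 15.6
grip_force: 25.5
```

```bash
python3 m.py
```

```text
tcp_c [ 0.59 81.57] opening~ 51.56999999999999 F_c [-3.09  4.45] 4.77 [ 0.69  0.37 -0.26]
```

Emit:
arm_command(moves=[[1,[0,0.01,0],0],[1,[0,0.02,0],0],[1,[0,0.03,0],0],[1,[0,0.04,0],0],[1,[0,0.05,0],0],[1,[0,0.06,0],0],[1,[0,0.07,0],0],[1,[0,0.07,0],0],[1,[0,0.07,0],0],[1,[0,0.07,0],0]])

```text
clock: 31.3
tcp_pos: [671.4, -124.0, 226.8]
orientation: [-3.139, 0.001, -0.191]
force: [-3.7, 8.2, 6.4]
width: 15.6
grip_force: 25.6
```

```bash
python3 m.py
```

```text
tcp_c [ 0.59 81.21] opening~ 51.209999999999994 F_c [-5.13  7.32] 6.42 [ 0.91  0.38 -0.32]
```

Emit:
arm_command(moves=[[1,[0,0.01,0],0],[1,[0,0.01,0],0],[1,[0,0.01,0],0],[1,[0,0.01,0],0],[1,[0,0.01,0],0],[1,[0,0.01,0],0],[1,[0,0.01,0],0],[1,[0,0.01,0],0],[1,[0,0.01,0],0],[1,[0,0.01,0],0]])

```text
clock: 32.3
tcp_pos: [671.4, -124.0, 226.8]
orientation: [-3.139, 0.001, -0.191]
force: [-2.4, 6.3, 6.2]
width: 15.9
grip_force: 25.7
```

```bash
python3 m.py
```

```text
tcp_c [ 0.59 81.2 ] opening~ 51.2 F_c [-3.57  5.7 ] 6.15 [ 0.83  0.33 -0.29]
```

Emit:
arm_command(moves=[[1,[0,0.01,0],0],[1,[0,0.02,0],0],[1,[0,0.03,0],0],[1,[0,0.04,0],0],[1,[0,0.04,0],0],[1,[0,0.04,0],0],[1,[0,0.04,0],0],[1,[0,0.04,0],0],[1,[0,0.04,0],0],[1,[0,0.04,0],0]])

```text
clock: 33.3
tcp_pos: [671.4, -124.2, 226.8]
orientation: [-3.139, 0.001, -0.191]
force: [-2.9, 7.4, 5.5]
width: 15.8
grip_force: 25.8
```

```bash
python3 m.py
```

```text
tcp_c [ 0.58 80.96] opening~ 50.959999999999994 F_c [-4.24  6.68] 5.55 [ 0.94  0.28 -0.33]
```

Emit:
arm_command(moves=[[1,[0,0.01,0],0],[1,[0,0.01,0],0],[1,[0,-0.01,0],0],[1,[0,-0.03,0],0],[1,[0,-0.05,0],0],[0.8,[0,-0.05,0],0],[0.6,[0,-0.05,0],0],[0.4,[0,-0.05,0],0],[0.2,[0,-0.05,0],0],[0.2,[0,-0.05,0],0]])

```text
clock: 34.3
tcp_pos: [671.9, -125.6, 226.3]
orientation: [3.14, -0.0, -0.191]
force: [-0.5, 0.0, 0.1]
width: 34.3
grip_force: 0.0
```

Emit:
arm_command(moves=[[0.1,[0,0,0],0],[0.1,[0,0,-0.5],0],[0.1,[0,0,-2],0],[0.1,[0,0,-4],0],[0.1,[0,0,-7],0],[0.1,[0,0,-10],0],[0.1,[0,0,-13],0],[0.1,[0,0,-15],0],[0.1,[0,0,-15],0],[0.1,[0,0,-15],0]])

```text
clock: 35.3
tcp_pos: [671.6, -124.8, 376.7]
orientation: [3.141, -0.0, -0.191]
force: [0.1, 0.1, -0.3]
width: 38.6
grip_force: 0.0
```

```bash
python3 m.py; python3 - <<'E'
from h import *
from workcell import env
f=env.grab_frame('wrist');g=env.grab_frame('scene');d=env.grab_frame('side')
r=lambda f,x,y:cv2.resize(f['img'][y:y+120,x:x+160],(400,300),interpolation=cv2.INTER_CUBIC)
cv2.imwrite('pics/end.png',np.vstack([np.hstack([r(g,235,130),r(d,280,130)]),np.hstack([cv2.resize(f['img'],(480,300)),np.zeros((300,320,3),np.uint8)])])[:,:,::-1])
E
```

```text
tcp_c [ 0.91 80.39] opening~ 50.39 F_c [0.12 0.08] -0.29 [ 0.   -0.02 -0.07]
```

View pics/end.png

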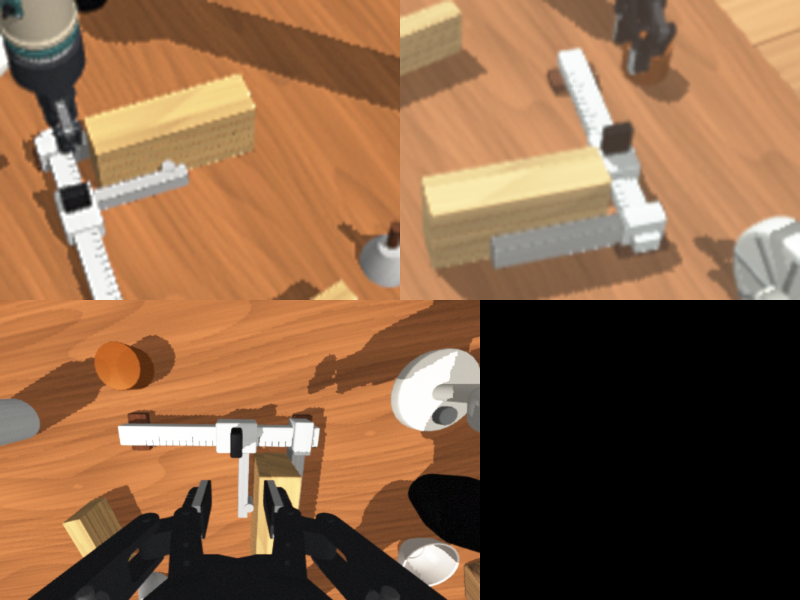

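The end views show the block upright and clamped between the nose and the anvil, with the gripper clear of everything. Handing in.

```bash
python3 -c "
from workcell import env
print(env.sign_off())"
```

```text
the job is handed in; nothing more can be done
None
```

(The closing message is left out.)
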